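# Trip the pawl and fold the ratchet work rest

### The arm

A 6-joint arm with a two-finger parallel gripper is mounted at the origin on a cart in front of the work surface, level with it; the furniture and walls round the work are solid. World frame = base frame: x ahead of the robot, y to its left, z up, the work surface at z = 0. Lengths are in m, angles in rad, forces in N, time in s.
With the tool pointing down it reaches from about 0.4 to 0.825 m from the base axis. Payload 7 kg.
Tool frame: the origin (TCP) lies on the centre line of the jaws, within the pads' length; the fingertips stand arm.tip_reach ahead of it and the grasp point (between the pads) lies 5 mm behind it (arm.tip_reach is the distance from the TCP to the fingertips, in m); z points along the fingers, y is the line along which they close (so a half turn about z gives the same grasp; the last joint's range is limited). The gripper opens to 88 mm and grips with 3 to 60 N. Pads are 19 mm wide; open, the fingers measure 130 mm over their backs; the gripper's body (78 mm by 193 mm) begins 47 mm behind the grasp point.
Start: joints at [-0.829, 0.359, 0.012, 0, -1.224, -0.288], TCP at [0.296, -0.607, 0.204] pointing down, gripper open.
Joint ranges: [-3.07, 3.07], [-1.43, 2.12], [-1.02, 1.25], [-3.03, 1.67], [-3.05, -0], [-3.03, 3.03]. Speed limits (rad/s): [2.39, 2.39, 3.01, 3.14, 3.14, 3.14].

### API

Orientations are given as [roll, pitch, yaw] about the fixed x, y, z axes, in that order (R = Rz(yaw) Ry(pitch) Rx(roll)).
In Python, from station import status, optics, order, arm gives the robot as it stands. The module is installed in compiled form; this text tells all that it offers.
- The arm moves only by the shell command python3 -m jog 'ROWS' [FORCE]. ROWS is JSON, a list of rows, each a list of 3 entries, a list of its own where there are three numbers: the gripper command: -1 is shut, 1 is fully open, values between are in proportion, then the shift along the tool's x, y, z in mm, then the turn about the tool's z in rad. A call has 1 to 20 rows; each row is the pose to reach, as a shift and turn from the pose commanded when the call began, along the tool's axes at that moment; what a row does not reach only later rows make up. A row lasts 1/8 s, in which the tool goes at most 62.5 mm and 10.7 degrees, less where a joint would pass 70% of its speed; a pose out of reach is approached as far as the arm can. A call with a gripper value outside its range is refused whole. The fingers move at their own pace and stop on an object; FORCE is the grip in N (left out, the last holds). Time passes only in rows, so rows that repeat a pose let the fingers close. It gives the time, the measured TCP pose, the force, the opening and the grip force at its end, in the units of the state.
- status.get_state(): the state, without advancing time (a new reading comes with each control period).
- optics.grab_frame(name): name is "scene" or "side" or "wrist"; returns a dict with "color" (420x560x3 uint8, red, green, blue), "mtx" (3x3 intrinsics, pixels), "cam_to_world" (4x4, takes a point from camera to world coordinates). Camera axes: x right, y down, z forward; pixel columns grow to the right and rows downward; lengths in m; the calibration is good to about 2 mm. A picture is of the moment at which its call begins. There is no depth.
- order.job_done(): hands the job in; it is judged then, once.
The state is a dict: "t": time; "q": joint angles; "qd": joint speeds; "joint_efforts": joint torques, N m; "eef_pos": TCP position; "ee_rot": TCP orientation; "force": force on the tool from outside, world axes, zero at the start; "moment": the same for the moment, N m; "width": finger opening in m; "gripper_force": force on a finger pad.
Only numpy, scipy, OpenCV 4.12 (cv2) and the standard library are available. Lean on these libraries where they do the work, as an engineer would, in place of code of your own. Each camera call takes 0.05 s, during which the arm holds its last target. There are 200 camera calls.

### The job

Fold down the ratchet work rest that is bolted to the bench: with the fingertips press the pawl's thumb pad all the way down, so that the pawl swings clear of the teeth, and then push the raised arm down as far as it goes, leaving the pawl free. Only press and push: do not force the arm while the pawl still holds it, do not raise it, and do not pick up or shift the tools lying around.

Things in the scene. Friction and masses are not known exactly. Their poses are not given: they have to be found in the camera images.
- ratchet_rest: Grey steel work rest bolted to the bench, immovable: base plate 320 x 85 x 8 mm with two cheeks that carry a toothed hub. Origin on the bench top under the arm's pin; its x axis points (level) the way the raised arm leans, its y is the direction of both pins, z up. The plate spans x -140 to +180 mm. Cheeks and hub reach up to 131 mm, at x -46 to +46 mm. The thumb pad lies on the -x side, the arm on the +x side
- pivot_pin (a point): The arm's hinge axis (along the rest's y), 85 mm above the bench, above the rest's origin
- crossbar (a point): Centre of the black rubber crossbar at the arm's free end: a level round bar 26 mm thick, 70 mm long (80 mm with its steel ends) along the rest's y, 170 mm from the arm's pin. Push down on top of it, 13 mm above this point; as the arm falls it moves on an arc about the pin, outward (the rest's +x) and down
- rest_arm (a joint): Angle of the arm, rad; grows as the arm is lowered. The arm's elevation above level is 0.80 minus this value. It starts between 0.03 and 0.16; fully down on its stop is 1.00 (crossbar's centre then 51 mm above the bench). The hinge is stiff: the arm stays where it is left and needs about 4 to 9 N at the crossbar. While the pawl is engaged a tooth stops it at about 0.20 to 0.25
- thumb_pad (a point): Centre of the top of the pawl's ribbed steel thumb pad, 38 x 46 mm, 122 mm to the rest's -x side of the arm's pin, 70 mm above the bench when engaged. It sinks about 27 mm to its stop when pressed, drifting about 10 mm toward the rest's -x
- rest_pawl (a joint): Angle of the pawl, rad: 0 engaged in the teeth, 0.30 on its stop, fully free (clear of the teeth from about 0.2). About 3 to 5 N on the thumb pad moves it; it has no return spring and stays where it is left
- pliers: Long-nose pliers, 53 x 190 x 14 mm, lying beside the rest on its -y side; a bystander. Origin at the centre of its underside
- centre_punch: Steel centre punch, 11 x 100 x 11 mm, lying beside the rest on its -y side; a bystander. Origin at the centre of its underside
- dolly_block: Forged steel block, 56 x 90 x 30 mm, beside the rest on its +y side; a bystander. Origin at the centre of its underside
- masking_tape: Roll of masking tape lying flat, 76 mm across, 24 mm high, beside the rest on its +y side; a bystander. Origin at the centre of its underside
- screwdriver_red: Screwdriver with a red handle, 27 x 195 x 30 mm, toward the right front of the bench; a bystander. Origin at the centre of its underside

How it is judged:
By the outcome, as a careful person would: the job done as asked, in the order asked, and still so for the second after the job is handed in, with the robot touching nothing.
It also fails if it takes over 45 s, if anything falls off the work surface, if the arm or the gripper's body presses on something with over 40 N, if the wrist force passes 120 N, or if a joint passes its speed limit or range.

## Working session

There is one attempt and no reset: what is moved stays moved. The work goes in short steps, Python scripts to look and compute and a shell command to move; the robot and the scene stay as the last step left them, time stands still between calls to the robot, and variables do not carry over. Pictures are saved under pics/ and viewed, at most 10 in all, crops included, and the job is handed in when it is done.

```bash
mkdir -p pics; python3 - <<'E'
from station import status,optics,order,arm
import cv2,json,numpy as np
print(arm.tip_reach)
s=status.get_state();print(s['t'],s['eef_pos'],s['ee_rot'],s['width'],s['force'])
for n in("scene","side"):
    f=optics.grab_frame(n);cv2.imwrite(f"pics/{n}.png",cv2.resize(f['color'],(800,600),interpolation=cv2.INTER_CUBIC)[...,::-1])
    json.dump({k:np.array(f[k]).tolist() for k in("mtx","cam_to_world")},open(f"{n}.json","w"))
    print(n,np.round(f['cam_to_world'],3).tolist())
E
```

```text
0.014
0.0 [ 0.29563618 -0.60622834  0.20281686] [ 3.13993041e+00 -1.37930986e-04 -2.68799181e+00] 0.08742755229077831 [0.35780657 0.1908801  0.40159028]
scene [[-0.688, -0.503, 0.523, -0.133], [-0.726, 0.494, -0.479, 0.439], [-0.017, -0.709, -0.705, 1.011], [0.0, 0.0, 0.0, 1.0]]
side [[-0.957, -0.135, 0.256, 0.287], [-0.289, 0.486, -0.825, 0.621], [-0.012, -0.864, -0.504, 0.615], [0.0, 0.0, 0.0, 1.0]]
```

View pics/scene.png

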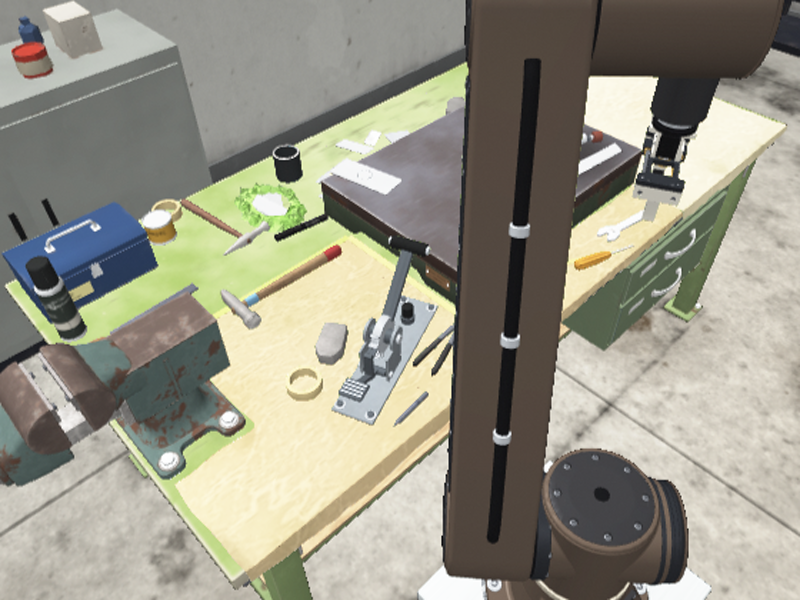

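View pics/side.png

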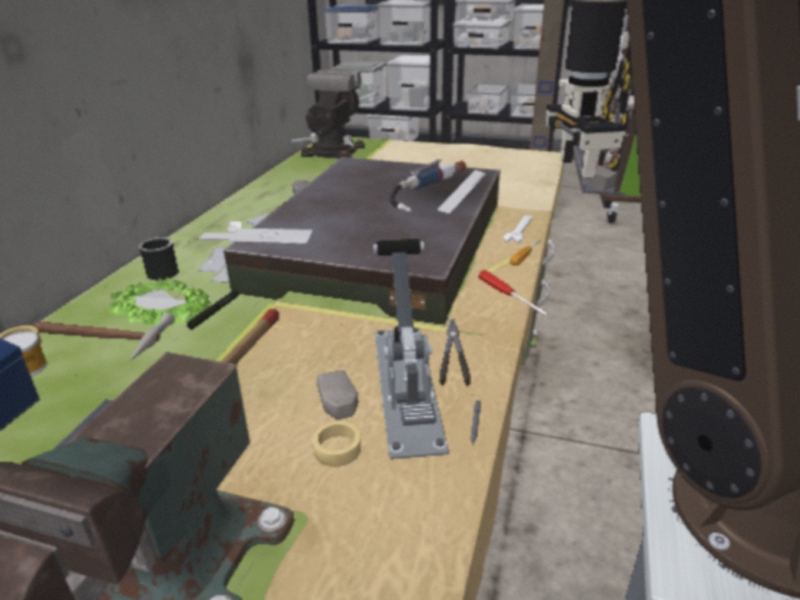

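The scene picture shows the rest in the middle, with the crossbar at about (408,245) and the pad at (352,388). In the side picture the crossbar is at (399,247) and the pad at (418,411). I'll enlarge both.

```bash
python3 - <<'E'
import cv2
for n,(x,y,w,h) in {"scene":(225,155,100,150),"side":(250,155,100,175)}.items():
    im=cv2.resize(cv2.imread(f"pics/{n}.png"),(560,420),interpolation=cv2.INTER_AREA)[y:y+h,x:x+w]
    k=4 if n=="scene" else 600/175
    cv2.imwrite(f"pics/{n}_c.png",cv2.resize(im,None,fx=k,fy=k,interpolation=cv2.INTER_CUBIC))
E
```

```text
(no output)
```

View pics/scene_c.png

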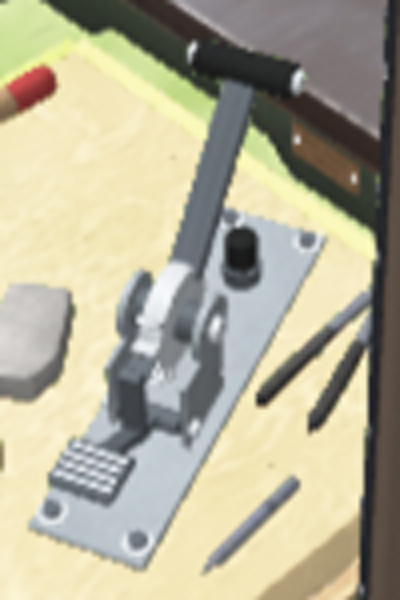

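View pics/side_c.png

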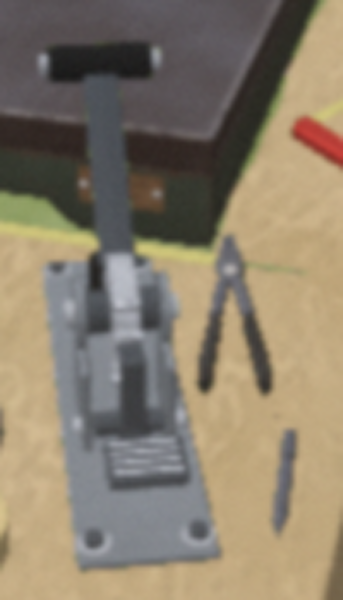

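Scene crop: crossbar ends at (193,52) and (298,82), plate corners at (30,525), (145,568) and (327,235), pad centre at (92,466). Side crop: crossbar ends at (44,64) and (156,57), plate corners at (80,568), (218,555) and (45,263), pad centre at (147,458). Next I'll fit the pose.

```bash
cat > fit.py <<'E'
import json,numpy as np
from scipy.optimize import least_squares
C={n:{k:np.array(v) for k,v in json.load(open(n+".json")).items()} for n in("scene","side")}
def proj(n,p):
    T=C[n]["cam_to_world"];q=(p-T[:3,3])@T[:3,:3];q=q@C[n]["mtx"].T;return q[:2]/q[2]
def pts(v):
    x,y,a,th=v;e=.8-th;c,s=np.cos(a),np.sin(a)
    W=lambda X,Y,Z:np.array([x+c*X-s*Y,y+s*X+c*Y,Z])
    b=(.17*np.cos(e),.085+.17*np.sin(e))
    return {"b+":W(b[0],.04,b[1]),"b-":W(b[0],-.04,b[1]),"c-+":W(-.14,.0425,.008),"c--":W(-.14,-.0425,.008),
     "c+-":W(.18,-.0425,.008),"c++":W(.18,.0425,.008),"pad":W(-.122,0,.07),"bar":W(b[0],0,b[1]),"down":W(.1666,0,.051),"pin":W(0,0,.085)}
O=[("scene","b+",193,52),("scene","b-",298,82),("scene","c-+",30,525),("scene","c--",145,568),("scene","c+-",327,235),("scene","pad",92,466),
("side","b+",44,64),("side","b-",156,57),("side","c-+",80,568),("side","c--",218,555),("side","c++",45,263),("side","pad",147,458)]
off={"scene":(225,155,4),"side":(250,155,600/175)}
def res(v):
    P=pts(v);r=[]
    for n,k,u,w in O:
        a,b,s=off[n];r+=list(proj(n,P[k])-[a+u/s,b+w/s])
    return np.array(r)
if __name__=="__main__":
    r=least_squares(res,[.5,-.1,-.5,.1],loss="soft_l1");v=r.x
    print("x y yaw th",v.round(4))
    for o,d in zip(O,res(v).reshape(-1,2).round(1)):print(o[:2],d)
    for k,p in pts(v).items():print(k,p.round(4))
    # tool down at start: offsets in tool axes
    from station import status
    from scipy.spatial.transform import Rotation as R
    s=status.get_state();M=R.from_euler("xyz",s["ee_rot"]).as_matrix()
    for k in("pad","bar","down"):print(k,"tool mm (tcp->pt)",((pts(v)[k]-s["eef_pos"])@M*1000).round(1))
    print("tool y yaw",np.arctan2(M[1,1],M[0,1]))
E
python3 fit.py
```

```text
x y yaw th [ 0.5002 -0.0978 -1.1739  0.0498]
('scene', 'b+') [-0.9  0.3]
('scene', 'b-') [0.8 0.4]
('scene', 'c-+') [-1.2  0.2]
('scene', 'c--') [-0.2  0.3]
('scene', 'c+-') [0.5 0. ]
('scene', 'pad') [-0.4  0.3]
('side', 'b+') [-0.9 -0. ]
('side', 'b-') [1.3 0.1]
('side', 'c-+') [-0.5 -0.7]
('side', 'c--') [ 1.8 -0.6]
('side', 'c++') [-0.9 -0.5]
('side', 'pad') [ 0.2 -0.6]
b+ [ 0.5852 -0.197   0.2009]
b- [ 0.5114 -0.228   0.2009]
c-+ [0.4853 0.0477 0.008 ]
c-- [0.4069 0.0149 0.008 ]
c+- [ 0.5306 -0.2802  0.008 ]
c++ [ 0.609  -0.2474  0.008 ]
pad [0.4531 0.0147 0.07  ]
bar [ 0.5483 -0.2125  0.2009]
down [ 0.5646 -0.2515  0.051 ]
pin [ 0.5002 -0.0978  0.085 ]
pad tool mm (tcp->pt) [-413.7  489.   133.6]
bar tool mm (tcp->pt) [-399.7  243.2    2.3]
down tool mm (tcp->pt) [-397.3  200.8  152.1]
tool y yaw 2.0244559306082444
```

```bash
python3 -m jog '[[-1,[0,0,-60],0],[-1,[0,0,-115],0],[-1,[-35,45,-120],-0.15],[-1,[-70,85,-120],-0.3],[-1,[-105,125,-120],-0.45],[-1,[-140,165,-120],-0.6],[-1,[-175,205,-120],-0.75],[-1,[-210,245,-120],-0.9],[-1,[-245,285,-120],-1.05],[-1,[-280,330,-120],-1.2],[-1,[-315,370,-120],-1.35],[-1,[-350,410,-120],-1.51],[-1,[-385,450,-120],-1.51],[-1,[-414,489,-120],-1.51],[-1,[-414,489,-120],-1.51],[-1,[-414,489,-120],-1.51],[-1,[-414,489,-120],-1.51]]'
python3 - <<'E'
import numpy as np
from fit import C
from scipy.optimize import least_squares
from fit import proj
def tri(a,b):
    f=lambda p:np.r_[proj("scene",p)-np.array(a)*.7,proj("side",p)-np.array(b)*.7]
    r=least_squares(f,[.5,0,.1]);print(r.x.round(3),np.round(r.fun,1))
tri((213,298),(238,364)) # vise right top
tri((322,184),(230,252)) # plate corner top left
tri((470,268),(442,282)) # plate near corner guess
E
python3 fit.py|tail -4
python3 - <<'E'
from station import status,optics
import cv2
s=status.get_state();print(s['q'])
f=optics.grab_frame("wrist");cv2.imwrite("pics/w1.png",f['color'][...,::-1])
f=optics.grab_frame("side");cv2.imwrite("pics/s1.png",cv2.resize(f['color'],(800,600))[...,::-1])
E
```

```text
t: 2.22
eef_pos: [0.4534, 0.0135, 0.3238]
ee_rot: [3.142, -0.0, -1.179]
force: [-1.1, 0.2, -0.2]
width: 0.0003
gripper_force: 0.0
[0.649 0.131 0.204] [ 4.4  9.  -4.7 -5.3]
[ 0.924 -0.298  0.104] [ 0.3  0.4 -0.3 -0.3]
[ 0.512 -0.353  0.072] [ 0.7  1.8 -1.1 -1.4]
pad tool mm (tcp->pt) [-1.300e+00 -2.000e-01  2.538e+02]
bar tool mm (tcp->pt) [245.1  -1.4 122.9]
down tool mm (tcp->pt) [287.3  -1.7 272.8]
tool y yaw -2.7497086722735786
[ 4.66292581e-01 -7.75291172e-02 -2.37826566e-01  1.22228137e-05
 -1.41057006e+00 -7.44105499e-02]
```

View pics/s1.png

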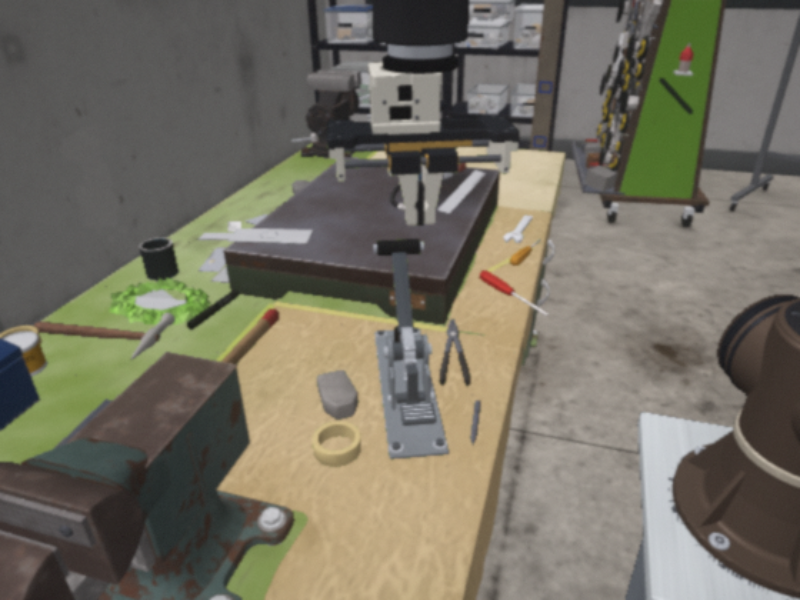

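The hand is squarely above the pad and nothing is in the way. Tool +x is the rest's +x. Next I descend and press.

```bash
python3 -m jog '[[-1,[-1,0,60],0],[-1,[-1,0,120],0],[-1,[-1,0,180],0],[-1,[-1,0,220],0],[-1,[-1,0,230],0],[-1,[-1,0,230],0]]'; python3 -m jog '[[-1,[0,0,4],0],[-1,[0,0,8],0],[-1,[-1,0,12],0],[-1,[-2,0,15],0],[-1,[-3,0,18],0],[-1,[-4,0,21],0],[-1,[-5,0,24],0],[-1,[-5,0,24],0]]'
```

```text
t: 3.08
eef_pos: [0.4538, 0.015, 0.0944]
ee_rot: [-3.142, -0.0, -1.178]
force: [0.7, 0.3, 0.5]
width: 0.0006
gripper_force: 0.0
t: 4.08
eef_pos: [0.4511, 0.0199, 0.0695]
ee_rot: [3.141, -0.0, -1.178]
force: [-0.2, -0.7, -0.1]
width: 0.0002
gripper_force: 0.0
```

```bash
python3 - <<'E'
from station import optics
import cv2,numpy as np
a=optics.grab_frame("side")['color'][230:350,230:350]
b=optics.grab_frame("scene")['color'][210:330,200:320]
im=np.hstack([cv2.resize(x,(400,400),interpolation=cv2.INTER_CUBIC) for x in(a,b)])
cv2.imwrite("pics/p2.png",im[...,::-1])
E
```

```text
(no output)
```

View pics/p2.png

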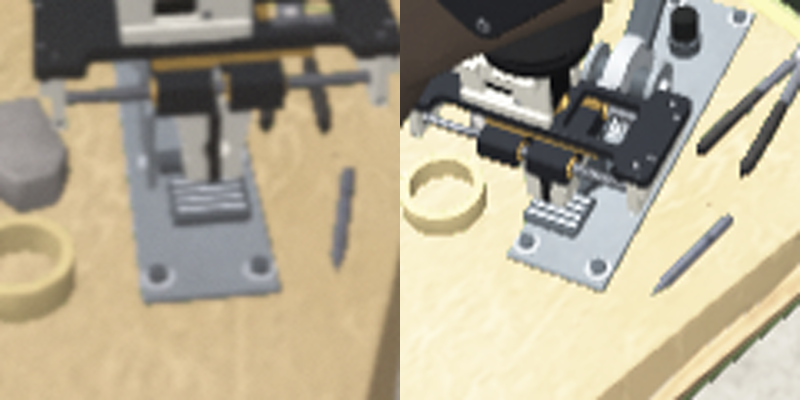

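The shut tips are on the pad at about (205,180) in the left half, and the pad has started to sink. I'll keep pressing.

```bash
python3 -m jog '[[-1,[-1,0,3],0],[-1,[-2,0,6],0],[-1,[-3,0,9],0],[-1,[-4,0,10],0],[-1,[-4,0,10],0]]'; python3 -m jog '[[-1,[-1,0,2],0],[-1,[-1,0,2],0]]';python3 -m jog '[[-1,[0,0,2],0],[-1,[0,0,2],0]]'
```

```text
t: 4.8
eef_pos: [0.4497, 0.0236, 0.0597]
ee_rot: [3.141, -0.0, -1.178]
force: [-0.1, -0.2, 0.3]
width: 0.0001
gripper_force: 0.0
t: 5.05
eef_pos: [0.4493, 0.0245, 0.0576]
ee_rot: [3.141, 0.0, -1.178]
force: [0.1, 0.2, -0.6]
width: 0.0002
gripper_force: 0.0
t: 5.3
eef_pos: [0.4493, 0.0244, 0.0556]
ee_rot: [3.141, -0.0, -1.178]
force: [-0.4, 0.3, -0.5]
width: 0.0007
gripper_force: 0.0
```

```bash
python3 -m jog '[[-1,[0,0,1.5],0],[-1,[0,0,1.5],0]]';python3 -m jog '[[-1,[0,0,1.5],0],[-1,[0,0,1.5],0]]' ; python3 - <<'E'
from station import optics
import cv2,numpy as np
a=optics.grab_frame("side")['color'][250:340,250:340]
b=optics.grab_frame("scene")['color'][220:310,210:300]
im=np.hstack([cv2.resize(x,(400,400),interpolation=cv2.INTER_CUBIC) for x in(a,b)])
cv2.imwrite("pics/p3.png",im[...,::-1])
E
```

```text
t: 5.55
eef_pos: [0.4493, 0.0245, 0.0541]
ee_rot: [3.141, 0.0, -1.178]
force: [-0.1, 0.5, 0.5]
width: 0.0002
gripper_force: 0.0
t: 5.8
eef_pos: [0.4493, 0.0245, 0.0526]
ee_rot: [3.141, 0.0, -1.178]
force: [0.1, -0.5, -0.6]
width: -0.0001
gripper_force: 0.0
```

View pics/p3.png

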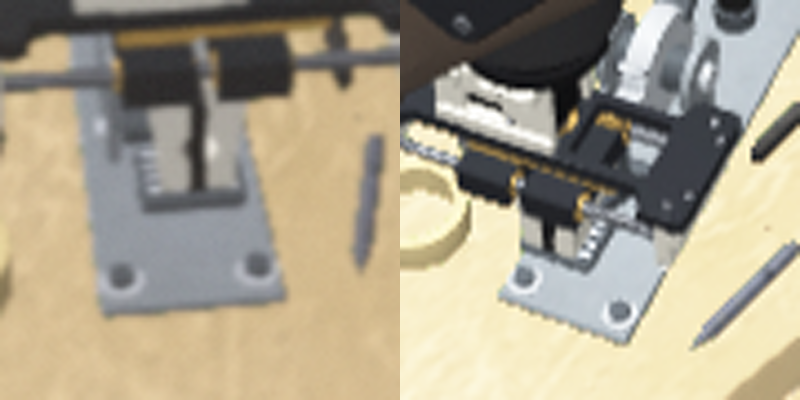

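The pad seems not to have moved, and there is no force. I'll project the commanded tip position and compare it with where the tip shows in the picture.

```bash
python3 - <<'E'
import numpy as np
from fit import *
from station import status
s=status.get_state();p=s['eef_pos'];print(p,s['force'],s['joint_efforts'])
v=least_squares(res,[.5,-.1,-.5,.1],loss="soft_l1").x
x,y,a,_=v;c,si=np.cos(a),np.sin(a)
W=lambda X,Y,Z:np.array([x+c*X-si*Y,y+si*X+c*Y,Z])
def show(l,q):
    u=proj("side",q);w=proj("scene",q)
    print(l,"left",((u-250)*400/90).round(),"right",((w-[210,220])*400/90+[400,0]).round())
show("tip",p-[0,0,.014])
show("tcp",p)
for X in(-.141,-.103):
  for Y in(.023,-.023):show(("pad0",X,Y),W(X,Y,.07))
for X in(-.151,-.113):
  for Y in(.023,-.023):show(("padpressed",X,Y),W(X,Y,.043-(.006 if X<-.13 else -.006)))
E
```

```text
[0.44943448 0.02448801 0.05276721] [ 0.96023652 -0.15103781  0.074477  ] [-2.98463878e-03 -3.37518775e+01  2.12002873e+01  5.05341053e+00
  3.13115562e-02 -7.91864136e-05]
tip left [194. 239.] right [562. 277.]
tcp left [194. 215.] right [560. 262.]
('pad0', -0.141, 0.023) left [144. 203.] right [515. 242.]
('pad0', -0.141, -0.023) left [250. 194.] right [589. 269.]
('pad0', -0.103, 0.023) left [135. 145.] right [546. 193.]
('pad0', -0.103, -0.023) left [237. 137.] right [619. 218.]
('padpressed', -0.151, 0.023) left [147. 276.] right [511. 291.]
('padpressed', -0.151, -0.023) left [253. 268.] right [584. 318.]
('padpressed', -0.113, 0.023) left [138. 196.] right [540. 228.]
('padpressed', -0.113, -0.023) left [240. 188.] right [613. 254.]
```

```bash
python3 - <<'E'
import numpy as np
from fit import *
for l,p,r in(("s1",[.4534,.0135,.3238],.014),("s1 half",[.4534,.0135,.3238],-.016)):
    print(l,(proj("side",np.array(p)-[0,0,r])*800/560).round())
for l,p in(("p2",[.4511,.0199,.0695]),):
    u=proj("side",np.array(p)-[0,0,.014]);w=proj("scene",np.array(p)-[0,0,.014])
    print(l,((u-230)/.3).round(),((w-[200,210])/.3+[400,0]).round())
from station import status
s=status.get_state();print(s['t'],s['q'],s['force'])
E
```

```text
s1 [419. 252.]
s1 half [419. 228.]
p2 [211. 219.] [556. 223.]
5.9 [ 4.94668120e-01  1.53120937e-01 -6.69410116e-01  4.32453662e-05
 -7.48261203e-01 -1.01703922e-01] [ 0.96023652 -0.15103781  0.074477  ]
```

Both views show the real tips about 30 mm higher than the stated reach implies. That means they have only just arrived at the pad. I'll re-centre and press by feel.

```bash
python3 -m jog '[[-1,[4,0,-6],0],[-1,[9,0,-6],0],[-1,[9,0,-3],0],[-1,[9,0,0],0],[-1,[9,0,0],0]]'; python3 -m jog '[[-1,[0,0,2],0],[-1,[0,0,4],0],[-1,[0,0,4],0]]'; python3 -m jog '[[-1,[-1,0,2],0],[-1,[-1,0,4],0]]'
```

```text
t: 6.52
eef_pos: [0.4525, 0.016, 0.0523]
ee_rot: [3.141, -0.0, -1.178]
force: [0.4, 0.4, -0.2]
width: 0.0006
gripper_force: 0.0
t: 6.9
eef_pos: [0.4527, 0.0162, 0.0486]
ee_rot: [3.141, -0.0, -1.178]
force: [-0.1, -0.9, 0.3]
width: 0.0001
gripper_force: 0.0
t: 7.15
eef_pos: [0.4526, 0.0175, 0.0449]
ee_rot: [-3.141, 0.0, -1.178]
force: [-2.3, 3.5, 4.8]
width: 0.0005
gripper_force: 2.6
```

Contact: about 5 N at TCP z of roughly 0.046. I'll follow the pad's arc down to its stop.

```bash
python3 -m jog '[[-1,[-1,0,3],0],[-1,[-2,0,6],0],[-1,[-3,0,9],0],[-1,[-4,0,12],0],[-1,[-5,0,15],0],[-1,[-6,0,18],0],[-1,[-7,0,20],0]]'; python3 -m jog '[[-1,[-1,0,2],0],[-1,[-1,0,2],0]]';  python3 -m jog '[[-1,[-1,0,2],0],[-1,[-1,0,2],0]]'
```

```text
t: 8.02
eef_pos: [0.4501, 0.024, 0.0248]
ee_rot: [-3.141, 0.0, -1.178]
force: [-0.9, 1.7, 3.6]
width: 0.0003
gripper_force: 2.0
t: 8.28
eef_pos: [0.4496, 0.0245, 0.0227]
ee_rot: [-3.141, -0.0, -1.178]
force: [0.9, 2.0, 2.1]
width: 0.0001
gripper_force: 0.8
t: 8.52
eef_pos: [0.4494, 0.0252, 0.0209]
ee_rot: [-3.141, -0.0, -1.178]
force: [1.4, -0.6, 4.2]
width: 0.0004
gripper_force: 1.8
```

```bash
for i in 1; do python3 -m jog '[[-1,[0,0,1.5],0],[-1,[0,0,1.5],0]]'; done; python3 -m jog '[[-1,[0,0,1.5],0],[-1,[0,0,1.5],0]]'
```

```text
t: 8.78
eef_pos: [0.4496, 0.0252, 0.0201]
ee_rot: [-3.141, -0.001, -1.177]
force: [-1.3, -1.1, 14.8]
width: 0.0003
gripper_force: 6.7
t: 9.02
eef_pos: [0.4498, 0.0253, 0.0194]
ee_rot: [-3.14, -0.001, -1.177]
force: [-5.4, -1.4, 27.4]
width: 0.0002
gripper_force: 12.9
```

The pad is on its stop at 27 N. I'll lift clear, check it, and work out the crossbar move.

```bash
python3 -m jog '[[-1,[0,0,-20],0],[-1,[0,0,-80],0],[-1,[0,0,-140],0],[-1,[0,0,-200],0],[-1,[0,0,-240],0],[-1,[0,0,-240],0],[-1,[0,0,-240],0]]'; python3 fit.py|tail -3; python3 - <<'E'
from station import optics
import cv2,numpy as np
a=optics.grab_frame("side")['color'][150:325,240:340]
b=optics.grab_frame("scene")['color'][155:305,215:325]
im=np.hstack([cv2.resize(a,(343,600),interpolation=cv2.INTER_CUBIC),cv2.resize(b,(440,600),interpolation=cv2.INTER_CUBIC)])
cv2.imwrite("pics/p4.png",im[...,::-1])
E
```

```text
t: 9.9
eef_pos: [0.4481, 0.0253, 0.2567]
ee_rot: [3.14, 0.001, -1.178]
force: [-0.3, -0.6, -0.3]
width: 0.0003
gripper_force: 0.0
bar tool mm (tcp->pt) [258.1  -1.7  55.6]
down tool mm (tcp->pt) [300.4  -2.1 205.5]
tool y yaw -2.748944487387095
```

View pics/p4.png

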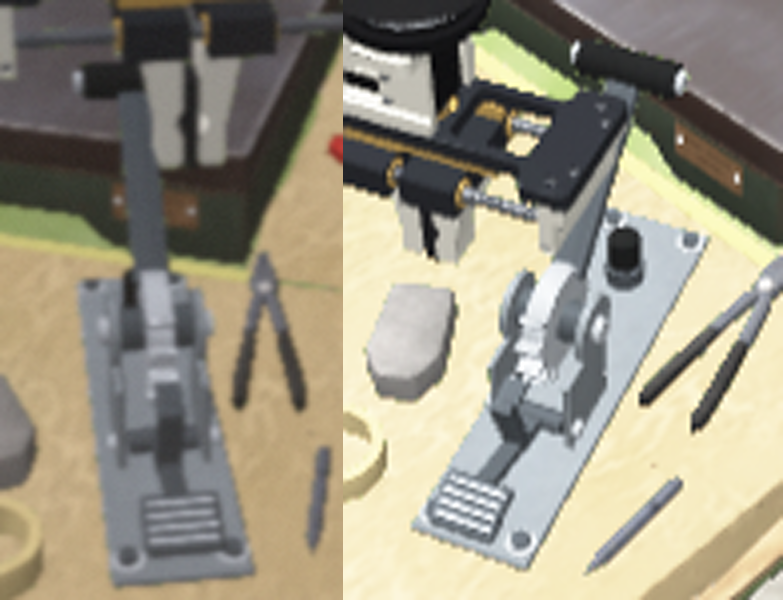

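The pawl is down and clear of the teeth: the pad is low at (180,520) on the left, with its lever tilted. The arm has not moved and the bystanders are undisturbed. Next I go over the crossbar and touch it.

```bash
python3 -m jog '[[-1,[55,0,-10],0],[-1,[110,0,-10],0],[-1,[165,-1,-10],0],[-1,[220,-2,-10],0],[-1,[258,-2,0],0],[-1,[258,-2,30],0],[-1,[258,-2,55],0],[-1,[258,-2,60],0],[-1,[258,-2,60],0]]'; python3 -m jog '[[-1,[1,0,3],0],[-1,[3,0,6],0],[-1,[5,0,9],0],[-1,[7,0,12],0],[-1,[7,0,12],0]]'
```

```text
t: 11.12
eef_pos: [0.5496, -0.2122, 0.1975]
ee_rot: [3.14, 0.0, -1.177]
force: [-0.3, -0.2, 1.8]
width: 0.0001
gripper_force: 0.0
t: 11.75
eef_pos: [0.5529, -0.2192, 0.1863]
ee_rot: [-3.141, -0.001, -1.178]
force: [-0.2, -2.1, 2.3]
width: 0.0009
gripper_force: 1.4
```

Contact made. I'll follow the arc down.

```bash
python3 -m jog '[[-1,[4,0,8],0],[-1,[9,0,15],0],[-1,[14,0,22],0],[-1,[18,0,29],0],[-1,[22,0,37],0],[-1,[25,0,44],0],[-1,[28,0,52],0],[-1,[31,0,60],0],[-1,[33,0,68],0]]'; python3 -m jog '[[-1,[2,0,8],0],[-1,[4,0,17],0],[-1,[5,0,26],0],[-1,[5,0,34],0],[-1,[5,0,42],0],[-1,[5,0,50],0],[-1,[4,0,58],0],[-1,[3,0,66],0]]'
```

```text
t: 12.88
eef_pos: [0.5672, -0.2507, 0.1193]
ee_rot: [-3.138, -0.004, -1.177]
force: [1.8, -5.0, 5.5]
width: 0.0003
gripper_force: 3.0
t: 13.88
eef_pos: [0.5659, -0.2517, 0.0511]
ee_rot: [3.141, 0.0, -1.178]
force: [0.6, -2.3, 4.9]
width: 0.0003
gripper_force: 2.0
```

Expected stop is at TCP z of about 0.040.

```bash
python3 -m jog '[[-1,[0,0,4],0],[-1,[-1,0,8],0],[-1,[-1,0,10],0],[-1,[-1,0,10],0]]'; python3 -m jog '[[-1,[0,0,1.5],0],[-1,[0,0,1.5],0]]'; python3 -m jog '[[-1,[0,0,1.5],0],[-1,[0,0,1.5],0]]'
```

```text
t: 14.38
eef_pos: [0.5654, -0.2507, 0.0416]
ee_rot: [3.141, 0.001, -1.178]
force: [1.6, -0.3, 2.6]
width: 0.0001
gripper_force: 1.4
t: 14.62
eef_pos: [0.5656, -0.2508, 0.0413]
ee_rot: [3.142, 0.0, -1.178]
force: [-2.5, 1.1, 11.7]
width: -0.0001
gripper_force: 6.0
t: 14.88
eef_pos: [0.5656, -0.2508, 0.041]
ee_rot: [-3.141, -0.001, -1.177]
force: [-5.7, 2.5, 21.6]
width: 0.0005
gripper_force: 10.5
```

The arm is on its stop: 21.6 N with no further travel. I'll lift away and check.

```bash
python3 -m jog '[[-1,[0,0,2],0],[-1,[0,0,-15],0],[-1,[0,0,-75],0],[-1,[0,0,-135],0],[-1,[0,0,-195],0],[-1,[0,0,-240],0],[-1,[0,0,-240],0],[-1,[0,0,-240],0]]'; python3 - <<'E'
from station import optics
import cv2,numpy as np
a=optics.grab_frame("side")['color'][150:325,240:340]
b=optics.grab_frame("scene")['color'][155:305,215:325]
im=np.hstack([cv2.resize(a,(343,600),interpolation=cv2.INTER_CUBIC),cv2.resize(b,(440,600),interpolation=cv2.INTER_CUBIC)])
cv2.imwrite("pics/p5.png",im[...,::-1])
E
```

```text
t: 15.88
eef_pos: [0.5649, -0.2504, 0.2776]
ee_rot: [3.14, 0.002, -1.178]
force: [0.1, -0.0, -0.7]
width: 0.0006
gripper_force: 0.0
```

View pics/p5.png

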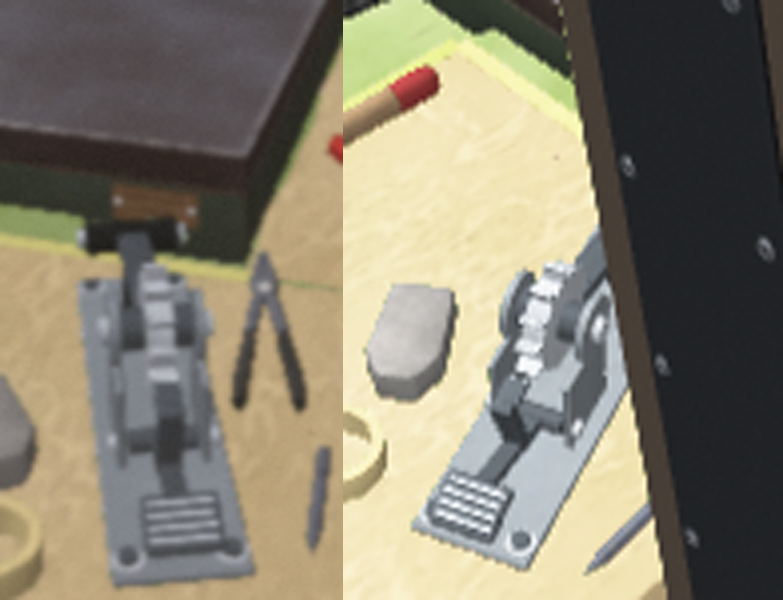

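The arm is down, with the crossbar at (133,235) on the left. The pad is still low at (180,520) and the bystanders are where they were.

```bash
python3 -c "
from station import order
print(order.job_done())"
```

```text
the job is handed in; nothing more can be done
None
```

I pressed the pawl's thumb pad to its stop, then pushed the arm fully down; the pawl is still free, the nearby tools in the last picture hadn't moved (it doesn't show the screwdriver), and the job is handed in at about 16 s, with no verdict returned.

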